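# Put the last serving board away and square the pile

## Robot

A 6-joint arm with a two-finger parallel gripper is mounted at the origin on the work surface. World frame = base frame: x ahead of the robot, y to its left, z up, the work surface at z = 0. Lengths are in mm, angles in rad, forces in N, time in s.
With the tool pointing down it reaches from about 350 to 925 mm from the base axis. Payload 6.4 kg.
Tool frame: the origin (TCP) lies between the finger pads; the fingertips stand 8 mm ahead of it and the grasp point (between the pads) lies 11 mm behind it; z points along the fingers, y is the line along which they close (so a half turn about z gives the same grasp; the last joint's range is limited). The gripper opens to 94 mm and grips with 3 to 60 N. Pads are 16 mm wide; open, the fingers measure 119 mm over their backs; the gripper's body (75 mm by 177 mm) begins 78 mm behind the grasp point.
Start: joints at [0.957, 0.245, 1.558, -0, 1.339, -0.174], TCP at [276.742, 588.156, 213.455] pointing down, gripper open.
Joint ranges: [-3.13, 3.13], [-1.02, 2.26], [0.13, 2.54], [-0.95, 4.09], [0.21, 2.88], [-2.74, 2.74]. Speed limits (rad/s): [2.57, 2.57, 3.14, 3.14, 3.14, 3.14].

## Interface

Orientations are given as a 3x3 rotation matrix whose columns are the frame's x, y, z axes.
In Python, from station import manip gives the robot as it stands. The module is installed in compiled form; this text tells all that it offers.
- The arm moves only by the tool carry_out, never from a script. Its argument "series" is a list of rows, each a list of 7 numbers: the finger opening in cm, from 0 to 9.4, then the shift along the tool's x, y, z in cm, then the turn, a rotation vector about the tool's x, y, z in degrees. In form: [[claw, tx, ty, tz, rx, ry, rz], ...]. A call has 1 to 10 rows; each row shifts and turns the commanded pose from where the row before left it, along the tool's axes as they then stand; what a row does not reach is not made up. A row lasts 1/12 s, in which the tool goes at most 41.7 mm and 7.16 degrees, less where a joint would pass 70% of its speed; a pose out of reach is approached as far as the arm can. A call is refused whole if a number of a shift passes 4.17 or a number of a turn 7.16, either way. A call with a gripper value outside its range is refused whole. The fingers move at their own pace and stop on an object; "force" is the grip in N (left out, the last holds). Time passes only in rows, so rows that do not move let the fingers close. It gives the time, the measured TCP pose, the force, the opening and the grip force at its end, in the units of the state.
- manip.sense(): the state, without advancing time (a new reading comes with each control period).
- manip.grab_frame(name): name is "scene" or "side" or "wrist"; returns a dict with "pixels" (420x560x3 uint8, red, green, blue), "fx", "fy", "cx", "cy" (pixels), "T" (4x4, takes a point from camera to world coordinates). Camera axes: x right, y up, looking along -z (the intrinsics and any distortion apply to the point x, -y, -z); pixel columns grow to the right and rows downward; lengths in mm; the calibration is good to about 2 mm. A picture is of the moment at which its call begins. There is no depth.
- manip.sign_off(): hands the job in; it is judged then, once.
Trained networks look in the newest picture that a camera, given by its name, has taken for a name from the list of things; names that differ only in an ending like _2 or _b are one class to them, and where a whole thing is asked for, a point or a joint stands for the part that bears it (a point fixed in the world has none). Each returns a list of dicts, best first, with "conf" (0 to 1); they miss things now and then, are a little off and sometimes report something else, mostly with a low value. They report only what shows in the picture. A call takes as long as a camera call. They do not tell look-alikes from the thing itself.
- manip.masks_of(target, camera): "pixels" (420x560 bool, what is visible of it) and "rect" ([left, top, right, bottom] in pixels, round what is visible of it).
- manip.place_of(target, camera): "point" ([column, row] in pixels: a listed point, or the origin of a listed thing).
The state is a dict: "clock": time; "joints": joint angles; "joint_velocities": joint speeds; "tau": joint torques, N m; "position": TCP position; "orientation": TCP orientation; "ft_force": force on the tool from outside, world axes, zero at the start; "ft_torque": the same for the moment, N m; "gripper_width": finger opening in mm; "grasp_force": force on a finger pad.
Only numpy, scipy, OpenCV 4.12 (cv2) and the standard library are available. Lean on these libraries where they do the work, as an engineer would, in place of code of your own. Each camera call takes 0.05 s, during which the arm holds its last target. There are 200 camera calls.

## Task

Two serving boards lie askew in the corner rack and a third, just like them, lies on the steel draining step beside it. Slide the third board across onto the pile without lifting it, and push the boards square, so that all three lie flat on one another with their edges flush, snug against both of the rack's walls. Leave everything else on the counter where it stands.

Things in the scene. Friction and masses are not known exactly. Their poses are not given: they have to be found in the camera images.
- rack: Grey fixed corner rack; origin on the counter under the squared pile's centre (a board home is at x = y = 0, axes along the rack's). Floor 10 mm thick: x -110 to 71, y -125 to 106 mm. Two upright walls 6 mm thick, tops 58 mm above the counter, run the floor's full length: on the +x side (inner face x = 65 mm) and on the +y side (inner face y = 100 mm). The -x and -y sides are open.
- step: Low steel draining step, 160 (its x) x 190 (its y) x 43 mm high, fixed to the counter on the rack's -y side, its axes within 2 degrees of the rack's. Origin on the counter under its centre. Its top is 3 mm higher than the top of two boards lying in the rack. There is a free gap of about 30 to 45 mm between the step and the rack's floor plate.
- board_low: Wooden serving board 130 (its x) x 200 (its y) x 15 mm thick, about 0.2 kg, origin at its centre. Starts lying on the rack's floor, 10 to 22 mm short of each wall and up to 4 degrees askew. Sliding the pile takes 5 to 10 N; a board whose end already touches the +y wall while askew tends to jam when pushed to +x, so square boards to the +x wall first.
- board_mid: Wooden serving board 130 (its x) x 200 (its y) x 15 mm thick, about 0.2 kg, origin at its centre. Starts lying on board_low, 10 to 28 mm short of each wall and up to 5 degrees askew.
- board_last: Wooden serving board 130 (its x) x 200 (its y) x 15 mm thick, about 0.2 kg, origin at its centre. Starts lying on the draining step (its centre 50.5 mm above the counter), 14 to 34 mm further to the rack's -x than its final place and up to 6 degrees askew; its ends hang over the step by up to about 25 mm. It belongs on top of the pile. 
- fruit_plate: Round clear plate of cherry tomatoes, 150 mm across, about 55 mm high; origin under its centre. Bystander.
- punnet: Closed clear punnet of tomatoes, 103 x 128 x 53 mm high; origin under its centre. Bystander.
- steel_bowl: Steel bowl, 200 mm across, 75 mm high; origin under its centre. Bystander.
- mug: White mug, 80 mm across, 90 mm high, handle to its +y; origin under its centre. Bystander.
- spoon: Steel spoon lying flat, 180 mm long along its x. Bystander.
- jar: Amber glass jar, 68 mm across, 100 mm high; origin under its centre. Bystander.
Mind the look-alikes: they are no part of the job. Leave any orange or white look-alike of the board_low alone.

How it is judged (in metres and radians):
At the end, for the whole second after the job is handed in: All three boards lie flat in the rack, board_low, board_mid, board_last from the bottom up (centres 17.5, 32.5 and 47.5 mm above the counter, within 4 mm), each centre within 5 mm in x and in y of the rack's origin, each within 2 degrees of the rack's axes, at rest (x of board_low in the frame of rack between -0.005 and 0.005 m and y of board_low in the frame of rack between -0.005 and 0.005 m and z of board_low in the frame of rack between 0.0135 and 0.0215 m and angle between the y axis of each of board_low, board_mid, board_last and the y axis of rack, either way round below 0.035 rad and linear speed of each of board_low, board_mid, board_last below 0.01 m/s and x of board_mid in the frame of rack between -0.005 and 0.005 m and y of board_mid in the frame of rack between -0.005 and 0.005 m and z of board_mid in the frame of rack between 0.0285 and 0.0365 m and x of board_last in the frame of rack between -0.005 and 0.005 m and y of board_last in the frame of rack between -0.005 and 0.005 m and z of board_last in the frame of rack between 0.0435 and 0.0515 m); the robot touches nothing.
It fails at once if the third board is lifted (its centre more than 80 mm above the counter) (height (world z) of board_last above 0.08 m).
It fails at once if another thing on the counter is moved by more than 20 mm (distance of any of fruit_plate, punnet, steel_bowl, mug, spoon, jar from where it was at the start of the episode above 0.02 m).
It also fails if it takes over 64 s, if anything falls off the work surface, if the arm or the gripper's body presses on something with over 40 N, if the wrist force passes 120 N, or if a joint passes its speed limit or range.

## Working session

There is one attempt and no reset: what is moved stays moved. The work goes in short steps, Python scripts to look and compute and a tool call to move; the robot and the scene stay as the last step left them, time stands still between calls to the robot, and variables do not carry over. Pictures are saved under pics/ and viewed, at most 10 in all, crops included, and the job is handed in when it is done.

Besides the shell and the picture viewer there is one more tool, called after "Call:" in YAML: its name, and indented under it one key for each argument. carry_out: Moves the arm, as the interface text tells. Its arguments: {"type":"object","properties":{"series":{"type":"array","items":{"type":"array","items":{"type":"number"}}},"force":{"type":"number"}},"required":["series"]}

```bash
mkdir -p pics; ls; python3 - <<'E'
from station import manip
import cv2,numpy as np
np.set_printoptions(precision=3,suppress=True)
s=manip.sense();print(s['clock'],s['position'],s['orientation'],s['gripper_width'],s['ft_force'])
for n in ['scene','side']:
    f=manip.grab_frame(n);cv2.imwrite(f'pics/{n}0.png',cv2.cvtColor(f['pixels'],cv2.COLOR_RGB2BGR))
    np.savez(f'{n}0.npz',**f)
    print({k:v for k,v in f.items() if k!='pixels'})
    for t in ['rack','step','board_low','board_mid','board_last']:
        print(n,t,[(np.round(p['point']),round(p['conf'],2)) for p in manip.place_of(t,n)][:4])
E
```

```text
pics
0.0 [276.407 587.668 212.369] [[-0.905  0.426 -0.001]
 [ 0.426  0.905 -0.002]
 [ 0.    -0.002 -1.   ]] 93.92391643526892 [0.601 0.102 0.063]
{'fx': 443.27518451084813, 'fy': 443.27518451084813, 'cx': 283.1529752788614, 'cy': 209.9519164102496, 'T': array([[  -0.596,   -0.506,    0.624, 1116.733],
       [   0.803,   -0.364,    0.472,  500.038],
       [  -0.011,    0.782,    0.623,  675.218],
       [   0.   ,    0.   ,    0.   ,    1.   ]])}
scene rack [(array([322., 274.]), 0.94)]
scene step [(array([219., 229.]), 0.73)]
scene board_low [(array([456., 203.]), 0.91), (array([243., 150.]), 0.55)]
scene board_mid [(array([314., 248.]), 0.75)]
scene board_last [(array([224., 210.]), 0.87)]
{'fx': 386.66853499048506, 'fy': 386.66853499048506, 'cx': 280.5870602104076, 'cy': 211.4808576132303, 'T': array([[   0.859,    0.39 ,   -0.333,  121.901],
       [  -0.512,    0.651,   -0.56 , -589.918],
       [  -0.002,    0.651,    0.759,  869.26 ],
       [   0.   ,    0.   ,    0.   ,    1.   ]])}
side rack [(array([313., 157.]), 0.31)]
side step []
side board_low [(array([143., 198.]), 0.93), (array([271., 337.]), 0.81), (array([197., 158.]), 0.39)]
side board_mid [(array([275., 181.]), 0.93), (array([245., 135.]), 0.68)]
side board_last [(array([326., 222.]), 0.81)]
```

View pics/scene0.png

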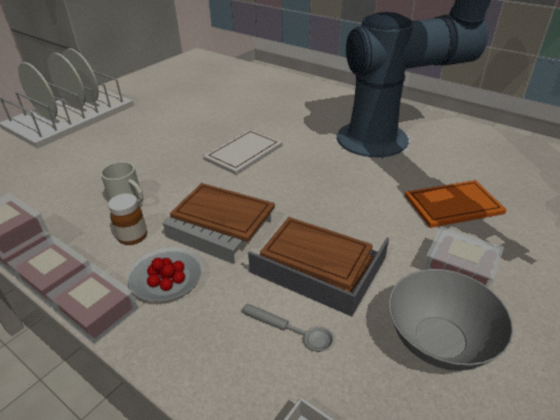

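View pics/side0.png

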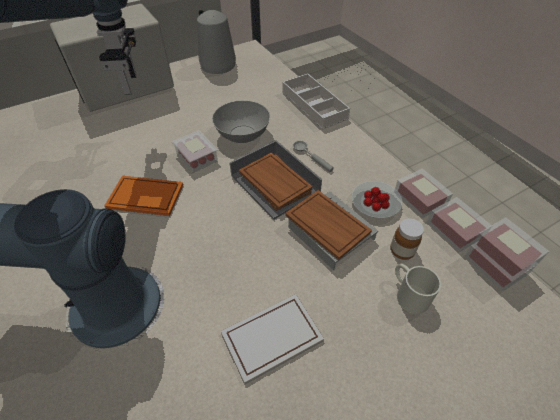

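The scene view shows the step with board_last at about (222,210), and the rack with the pile at about (317,250). The rack's walls are on its near-camera and right sides. The orange (455,203) and white (243,150) boards are look-alikes. Next I'll fit poses to the masks.

```bash
cat > h.py <<'E'
import numpy as np,cv2
from scipy.optimize import minimize
from scipy.spatial.transform import Rotation as R
np.set_printoptions(precision=2,suppress=True)
def proj(f,P):
    T=f['T'];p=(np.asarray(P,float)-T[:3,3])@T[:3,:3]
    return np.c_[f['cx']+f['fx']*p[:,0]/-p[:,2], f['cy']+f['fy']*-p[:,1]/-p[:,2]]
def ray(f,uv,z):
    T=f['T'];d=T[:3,:3]@np.array([(uv[0]-f['cx'])/f['fx'],-(uv[1]-f['cy'])/f['fy'],-1])
    return T[:3,3]+d*(z-T[2,3])/d[2]
def box(pose,b):  # pose x,y,yaw ; b x0,x1,y0,y1,z0,z1
    x,y,a=pose;c,s=np.cos(a),np.sin(a)
    P=np.array([[X,Y,Z] for X in b[:2] for Y in b[2:4] for Z in b[4:]],float)
    return np.c_[x+c*P[:,0]-s*P[:,1],y+s*P[:,0]+c*P[:,1],P[:,2]]
def draw(img,f,pose,boxes,v=1):
    for b in boxes:
        h=cv2.convexHull(proj(f,box(pose,b)).astype(np.float32))
        cv2.fillPoly(img,[np.round(h*16).astype(np.int32)],v,shift=4)
    return img
def board(z0): return [(-65,65,-100,100,z0,z0+15)]
RACK=[(-110,71,-125,106,0,10),(65,71,-125,106,0,58),(-110,71,100,106,0,58)]
STEP=[(-80,80,-95,95,0,43)]
def fit(fs,ms,model,p0,extra=None):
    # extra: fixed masks per frame to OR in (model) 
    def cost(p):
        q=[p[0]*10,p[1]*10,p[2]*.05];c=0
        for i,(f,m) in enumerate(zip(fs,ms)):
            d=draw(np.zeros(m.shape,np.uint8),f,q,model)
            if extra is not None: d|=extra[i]
            # soft
            c+=np.abs(cv2.GaussianBlur(d.astype(np.float32),(0,0),1.)-cv2.GaussianBlur(m.astype(np.float32),(0,0),1.)).sum()
        return c
    x=np.array([p0[0]/10,p0[1]/10,p0[2]/.05])
    for k in (1.,.3):
        S=np.vstack([x]+[x+k*e for e in np.eye(3)])
        r=minimize(cost,x,method='Nelder-Mead',options=dict(initial_simplex=S,xatol=.005,fatol=.5));x=r.x
    return np.array([x[0]*10,x[1]*10,x[2]*.05]),r.fun
E
python3 - <<'E'
from station import manip
from h import *
fs=[manip.grab_frame(n) for n in('scene','side')]
M={}
near={'rack':[(315,260),(276,178)],'step':[(215,230),(330,235)],'board_low':[(318,260),(276,185)],'board_mid':[(314,248),(275,181)],'board_last':[(222,210),(328,222)]}
for t in near:
    M[t]=[]
    for n,c in zip(('scene','side'),near[t]):
        l=[]
        for d in manip.masks_of(t,n):
            r=d['rect'];ok=abs((r[0]+r[2])/2-c[0])<25 and abs((r[1]+r[3])/2-c[1])<25
            l.append((d['pixels'].sum(),np.array(r).tolist(),round(d['conf'],2),ok))
            if ok and len(M[t])<(1 if n=='scene' else 2) : M[t].append(d['pixels'].astype(np.uint8))
        if len(M[t])<(1 if n=='scene' else 2): M[t].append(np.zeros((420,560),np.uint8))
        print(t,n,l)
np.savez('M0.npz',**{k:np.array(v) for k,v in M.items()})
p=np.mean([ray(fs[0],(224,210),50),ray(fs[1],(326,222),50)],0);q=np.mean([ray(fs[0],(314,248),32),ray(fs[1],(275,181),32)],0)
d=q-p;a=np.arctan2(d[1],d[0])-np.pi/2;print('guess',p,q,a)
bl,c=fit(fs,M['board_last'],board(43),[p[0],p[1],a]);print('last',bl,np.degrees(bl[2]),c)
ml=[(x|y) for x,y in zip(M['board_last'],M['step'])]
ex=[draw(np.zeros((420,560),np.uint8),f,bl,board(43)) for f in fs]
st,c=fit(fs,ml,STEP,[p[0],p[1],a],ex);print('step',st,np.degrees(st[2]),c)
mr=[x|y|z for x,y,z in zip(M['rack'],M['board_low'],M['board_mid'])]
ex=[m for m in M['board_mid']]
rk,c=fit(fs,mr,RACK,[q[0],q[1],a],ex);print('rack',rk,np.degrees(rk[2]),c)
bm,c=fit(fs[1:],M['board_mid'][1:],board(25),[q[0],q[1],a]);print('mid',bm,np.degrees(bm[2]),c)
blo,c=fit(fs[1:],[M['board_mid'][1]|M['board_low'][1]],board(10),[q[0],q[1],a],[draw(np.zeros((420,560),np.uint8),fs[1],bm,board(25))]);print('low',blo,np.degrees(blo[2]),c)
np.savez('fit0.npz',last=bl,step=st,rack=rk,mid=bm,low=blo)
crops=[]
for f,(x0,y0) in zip(fs,((150,170),(215,130))):
    im=cv2.resize(cv2.cvtColor(f['pixels'],cv2.COLOR_RGB2BGR)[y0:y0+140,x0:x0+260],None,fx=3,fy=3,interpolation=cv2.INTER_CUBIC)
    for po,bx,col in((bl,board(43),(0,255,0)),(st,STEP,(255,255,0)),(rk,RACK,(0,0,255)),(bm,board(25),(255,0,255)),(blo,board(10),(0,255,255))):
        for b in bx:
            P=(proj(f,box(po,b))-[x0,y0]+.5)*3
            for i in range(8):
                for j in (i^1,i^2,i^4):
                    if i<j: cv2.line(im,P[i].astype(int).tolist(),P[j].astype(int).tolist(),col,1)
    crops.append(im)
for i,c in enumerate(crops): cv2.imwrite(f'pics/fit{i}.png',c)
E
```

```text
rack scene [(np.int64(3013), [251.8, 239.1, 392.5, 315.8], 0.61, True), (np.int64(1197), [99.4, 161.5, 146.2, 202.7], 0.37, False)]
rack side [(np.int64(2025), [230.1, 142.4, 321.8, 218.2], 0.83, True)]
step scene [(np.int64(1709), [165.1, 218.7, 270.3, 264.7], 0.93, True)]
step side [(np.int64(1001), [289.3, 192.2, 376.7, 272.5], 0.93, True)]
board_low scene [(np.int64(273), [331.3, 256.5, 371.3, 294.2], 0.82, False), (np.int64(1951), [202.3, 128.0, 285.7, 171.3], 0.69, False), (np.int64(3149), [406.2, 179.6, 505.9, 227.3], 0.65, False)]
board_low side [(np.int64(5031), [221.2, 291.8, 326.0, 383.3], 0.77, False), (np.int64(2248), [105.0, 178.5, 180.6, 214.5], 0.72, False), (np.int64(70), [272.2, 154.1, 309.3, 208.1], 0.67, True)]
board_mid scene [(np.int64(4530), [257.3, 218.0, 373.3, 292.6], 0.6, True)]
board_mid side [(np.int64(2166), [242.4, 153.4, 312.2, 209.6], 0.84, True), (np.int64(257), [296.0, 140.2, 334.4, 174.7], 0.33, False)]
board_last scene [(np.int64(3655), [170.4, 183.4, 275.1, 239.8], 0.86, True)]
board_last side [(np.int64(3071), [284.1, 190.0, 368.5, 257.4], 0.91, True)]
guess [568.8  -81.58  50.  ] [537.72 142.35  32.  ] 0.13791390561531935
last [570.33 -84.19   0.2 ] 11.18792213484955 264.7864685058594
step [581.94 -88.15   0.14] 8.239233442304712 861.6953125
rack [563.41 170.51   0.11] 6.239552125156261 789.8223266601562
mid [539.87 149.01   0.15] 8.639276023222157 87.64936828613281
low [547.81 159.76   0.07] 3.760944309106161 97.60913848876953
```

View pics/fit0.png

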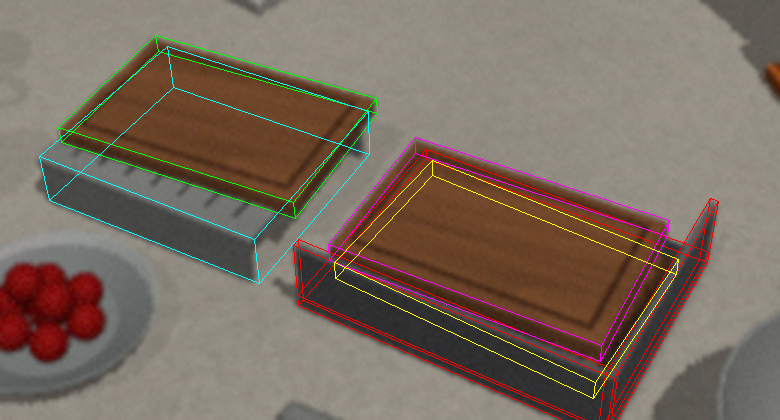

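View pics/fit1.png

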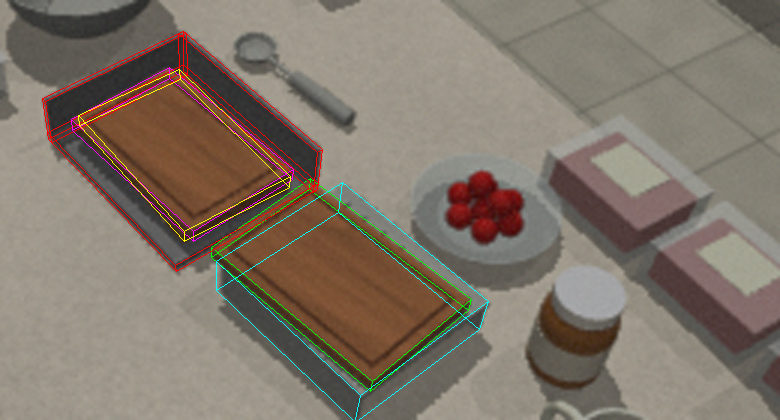

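The scene overlay (fit0) and side overlay (fit1) match the rack (red), board_last (green) and board_mid (magenta) well. The step is slightly off.

In the rack frame, board_last is at about (-21,-254) and +5°, mid at (-26,-19), low at (-17,-9).

1. Push low and mid to +x.
2. Align the last board.
3. Slide it across.
4. Push all three to +y, then +x.

I'll start by turning the tool square to the rack and approaching.

Call:
carry_out:
  series:
    - [9.4,0,0,0,0,0,-6.28]
    - [9.4,0,0,0,0,0,-6.28]
    - [9.4,0,0,0,0,0,-6.28]
    - [9.4,0,0,0,0,0,-6.28]
    - [9.4,0,0,0,0,0,-6.28]
    - [9.4,-1.0,-3.8,0,0,0,0]
    - [9.4,-1.0,-3.8,0,0,0,0]
    - [9.4,-1.0,-3.8,0,0,0,0]
    - [9.4,-1.0,-3.8,0,0,0,0]
    - [9.4,-1.0,-3.8,0,0,0,0]

```text
clock: 2.03
position: [347.2, 403.1, 213.5]
orientation: [[-0.994, -0.109, 0.0], [-0.109, 0.994, 0.0], [-0.0, 0.0, -1.0]]
ft_force: [1.1, 0.1, -0.4]
gripper_width: 94.2
grasp_force: 0.0
```

Call:
carry_out:
  series:
    - [9.4,-1.0,-3.8,0,0,0,0]
    - [9.4,-1.0,-3.8,0,0,0,0]
    - [9.4,-1.0,-3.8,0,0,0,0]
    - [9.4,-1.0,-3.8,0,0,0,0]
    - [9.4,-1.0,-3.8,0,0,0,0]
    - [9.4,-1.0,-3.8,0,0,0,0]
    - [9.4,-0.5,-4.0,0,0,0,0]
    - [9.4,0,0,0,0,0,0]

```text
clock: 2.7
position: [442.2, 139.9, 213.8]
orientation: [[-0.995, -0.1, 0.001], [-0.1, 0.995, -0.002], [-0.001, -0.002, -1.0]]
ft_force: [-0.6, 0.1, 0.6]
gripper_width: 93.9
grasp_force: 0.0
```

```bash
cat > go.py <<'E'
import sys
from station import manip
from h import *
rk=np.load('fit0.npz')['rack']
def st(*tgt):
    s=manip.sense();O=np.array(s['orientation']);p=np.array(s['position']);a=rk[2];c,sn=np.cos(a),np.sin(a)
    Q=np.array([[c,sn],[-sn,c]]);r=Q@(p[:2]-rk[:2])
    y=O[:2,1];print('t',round(s['clock'],2),'rack xy',r,'tip z',p[2]-8,'tooly angle in rack',np.degrees(np.arctan2(y[1],y[0])-a),'tilt',np.degrees(np.arccos(-O[2,2])),'F',Q@np.array(s['ft_force'])[:2],s['ft_force'][2],'j',np.array(s['joints']))
    if tgt:
        w=rk[:2]+Q.T@np.array(tgt[:2]);d=np.array([w[0],w[1],tgt[2]+8])-p
        print('shift cm',O.T@d/10)
if __name__=='__main__': st(*map(float,sys.argv[1:]))
E
python3 - <<'E'
from go import *
st(-125,-15,14)
f=manip.grab_frame('side')
for t in ('fruit_plate','punnet','steel_bowl','mug','spoon','jar','board_low'):
    for d in manip.place_of(t,'side')[:2]:
        w=ray(f,d['point'],0)[:2];a=rk[2];c,s=np.cos(a),np.sin(a);print(t,d['conf'],np.array([[c,s],[-s,c]])@(w-rk[:2]))
E
```

```text
t 2.7 rack xy [-123.79  -17.24] tip z 205.8467861856252 tooly angle in rack 89.52758627312929 tilt 0.1313362910049004 F [-0.54  0.17] 0.6320346709383068 j [ 0.06 -0.21  2.02 -0.    1.33 -1.61]
shift cm [ 0.14  0.26 19.18]
fruit_plate 0.62 [ 173.52 -258.99]
punnet 0.9 [-149.61  269.4 ]
steel_bowl 0.83 [ 32.11 259.5 ]
steel_bowl 0.33 [ 114.31 -415.85]
mug 0.93 [  21.75 -538.61]
spoon 0.5 [163.49  21.77]
jar 0.73 [ 112.82 -414.3 ]
board_low 0.73 [-370.21  182.71]
board_low 0.7 [-322.11 -398.04]
```

Call:
carry_out:
  series:
    - [9.4,0,0,4.0,0,0,0]
    - [9.4,0,0,4.0,0,0,0]
    - [9.4,0,0,4.0,0,0,0]
    - [9.4,0,0,4.0,0,0,0]
    - [9.4,0,0,3.1,0,0,0]
    - [9.4,0,0,0,0,0,0]
    - [9.4,-0.7,0,0,0,0,0]
    - [9.4,-0.7,0,0,0,0,0]
    - [9.4,-0.7,0,0,0,0,0]

```text
clock: 3.85
position: [464.5, 148.1, 25.3]
orientation: [[-0.994, -0.109, 0.005], [-0.109, 0.994, 0.0], [-0.005, -0.0, -1.0]]
ft_force: [0.8, -0.0, -0.6]
gripper_width: 93.8
grasp_force: 0.3
```

Call:
carry_out:
  series:
    - [9.4,-0.6,0,0,0,0,0]
    - [9.4,-0.6,0,0,0,0,0]
    - [9.4,-0.6,0,0,0,0,0]
    - [9.4,-0.6,0,0,0,0,0]
    - [9.4,-0.4,0,0,0,0,0]

```text
clock: 4.27
position: [489.3, 150.2, 22.5]
orientation: [[-0.994, -0.108, -0.002], [-0.108, 0.994, -0.001], [0.002, -0.001, -1.0]]
ft_force: [-5.9, -1.9, 3.0]
gripper_width: 94.1
grasp_force: 3.2
```

```bash
python3 go.py -73 -15 14
```

```text
t 4.27 rack xy [-75.87 -12.1 ] tip z 14.49849802683375 tooly angle in rack 89.95010441140157 tilt 0.10681011009074785 F [-6.03 -1.21] 3.030652171201687 j [ 0.08  0.19  2.01 -0.    0.94 -1.6 ]
shift cm [-0.29 -0.29  0.05]
```

Sliding force is about 6 N, and no wall yet. I'll push on gently.

Call:
carry_out:
  series:
    - [9.4,-0.2,0,0,0,0,0]
    - [9.4,-0.2,0,0,0,0,0]
    - [9.4,0,0,0,0,0,0]

```text
clock: 4.52
position: [490.9, 150.5, 21.8]
orientation: [[-0.994, -0.108, -0.007], [-0.108, 0.994, -0.001], [0.008, -0.0, -1.0]]
ft_force: [-11.2, -2.6, 9.3]
gripper_width: 94.3
grasp_force: 5.6
```

```bash
python3 go.py -73 -15 14
```

```text
t 4.52 rack xy [-74.29 -11.97] tip z 13.834273847166443 tooly angle in rack 89.96359712776658 tilt 0.4349854486974143 F [-11.42  -1.39] 9.263391046588827 j [ 0.08  0.2   2.   -0.    0.94 -1.6 ]
shift cm [-0.13 -0.3  -0.02]
```

Call:
carry_out:
  series:
    - [9.4,-0.2,0,0,0,0,0]
    - [9.4,-0.2,0,0,0,0,0]
    - [9.4,0,0,0,0,0,0]

```text
clock: 4.77
position: [490.9, 150.8, 21.0]
orientation: [[-0.994, -0.109, -0.017], [-0.109, 0.994, -0.002], [0.018, -0.0, -1.0]]
ft_force: [-22.8, -4.7, 17.6]
gripper_width: 94.0
grasp_force: 11.5
```

```bash
python3 - <<'E'
from go import *
st(-73,-15,14)
f=manip.grab_frame('side');x0,y0=215,130
cv2.imwrite('pics/p1.png',cv2.resize(cv2.cvtColor(f['pixels'],cv2.COLOR_RGB2BGR)[y0:y0+140,x0:x0+180],None,fx=4,fy=4,interpolation=cv2.INTER_CUBIC))
E
```

```text
t 4.77 rack xy [-74.27 -11.74] tip z 13.01067265096874 tooly angle in rack 90.01360789816525 tilt 1.0084955355064233 F [-23.19  -2.2 ] 17.582426174701112 j [ 0.08  0.21  2.   -0.    0.95 -1.6 ]
shift cm [-0.12 -0.33 -0.1 ]
```

View pics/p1.png

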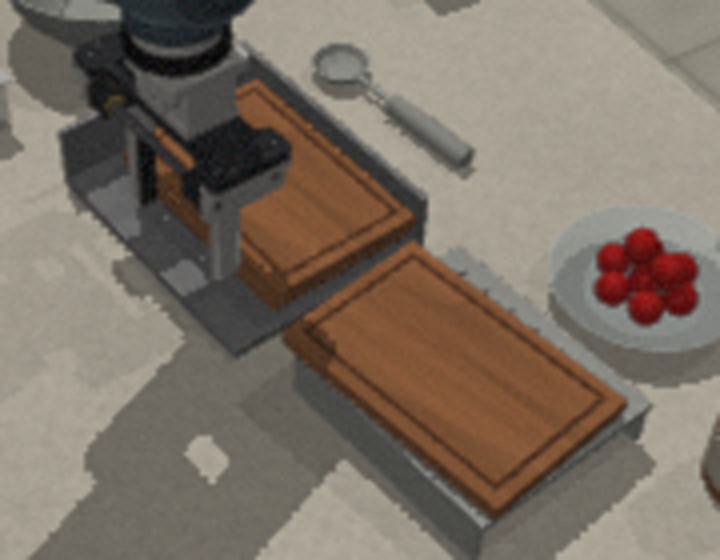

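Low and mid hit the +x wall at tool x≈-74.3. The picture shows the pile squared against that wall. Now I'll move to the -x side of board_last.

Call:
carry_out:
  series:
    - [9.4,0.8,0,0,0,0,0]
    - [9.4,0.8,0,-3.0,0,0,0]
    - [9.4,0.8,0,-4.0,0,0,0]
    - [9.4,0.8,-3.5,0,0,0,0]
    - [9.4,0.8,-3.5,0,0,0,0]
    - [9.4,0.4,-3.5,0,0,0,0]
    - [9.4,0,-3.5,0,0,0,0]
    - [9.4,0,-3.5,0,0,0,0]
    - [9.4,0,-3.5,0,0,0,0]
    - [9.4,0,-3.2,0,0,0,0]

```text
clock: 5.65
position: [480.8, -96.5, 93.2]
orientation: [[-0.994, -0.107, 0.004], [-0.107, 0.994, -0.002], [-0.003, -0.002, -1.0]]
ft_force: [0.4, 0.9, -0.4]
gripper_width: 93.9
grasp_force: 0.0
```

Call:
carry_out:
  series:
    - [9.4,0,0,0,0,0,0]
    - [9.4,0,0,0,0,0,0]

```text
clock: 5.82
position: [480.6, -95.5, 93.0]
orientation: [[-0.994, -0.105, 0.002], [-0.105, 0.994, -0.001], [-0.002, -0.001, -1.0]]
ft_force: [0.0, -0.5, -0.3]
gripper_width: 94.0
grasp_force: 0.0
```

```bash
python3 go.py -122 -254 47
```

```text
t 5.82 rack xy [-111.21 -255.49] tip z 84.95053956687997 tooly angle in rack 89.77923451198818 tilt 0.13655675251708288 F [-0.03 -0.46] -0.3193437430655276 j [-0.43  0.02  2.05  0.    1.07 -2.1 ]
shift cm [1.09 0.15 3.79]
```

Call:
carry_out:
  series:
    - [9.4,1.1,0.1,0,0,0,0]
    - [9.4,0,0,2.0,0,0,0]
    - [9.4,0,0,1.8,0,0,0]
    - [9.4,-0.6,0,0,0,0,0]
    - [9.4,-0.6,0,0,0,0,0]
    - [9.4,-0.6,0,0,0,0,0]
    - [9.4,-0.6,0,0,0,0,0]
    - [9.4,-0.6,0,0,0,0,0]
    - [9.4,-0.6,0,0,0,0,0]
    - [9.4,-0.5,0,0,0,0,0]

```text
clock: 6.65
position: [510.2, -89.7, 54.9]
orientation: [[-0.994, -0.108, 0.0], [-0.108, 0.994, -0.0], [-0.0, -0.0, -1.0]]
ft_force: [-1.5, 0.1, 0.9]
gripper_width: 93.9
grasp_force: 1.1
```

Call:
carry_out:
  series:
    - [9.4,-0.2,0,0,0,0,0]
    - [9.4,0,0,0,0,0,0]

```text
clock: 6.82
position: [512.2, -89.6, 54.7]
orientation: [[-0.994, -0.108, 0.001], [-0.108, 0.994, -0.0], [-0.001, -0.001, -1.0]]
ft_force: [0.1, -0.8, -0.4]
gripper_width: 93.7
grasp_force: 0.0
```

```bash
python3 go.py -77 -254 47
```

```text
t 6.82 rack xy [ -79.19 -253.05] tip z 46.73281689728789 tooly angle in rack 89.96106260238594 tilt 0.07429462809132278 F [-0.01 -0.76] -0.4292498980246163 j [-0.39  0.15  1.99  0.    1.   -2.07]
shift cm [-0.22 -0.1  -0.03]
```

Call:
carry_out:
  series:
    - [9.4,-0.2,0,0,0,0,0]
    - [9.4,0,0,0,0,0,0]
    - [9.4,1.0,0,0,0,0,0]
    - [9.4,0,0,-3.0,0,0,0]
    - [9.4,0,0,-3.0,0,0,7.0]
    - [9.4,0,0,0,0,0,7.0]
    - [9.4,0,0,0,0,0,7.0]
    - [9.4,0,0,0,0,0,7.0]
    - [9.4,0,0,0,0,0,7.0]
    - [9.4,0,0,0,0,0,7.0]

```text
clock: 7.65
position: [502.7, -90.4, 114.4]
orientation: [[-0.807, 0.59, 0.0], [0.59, 0.807, -0.0], [-0.0, 0.0, -1.0]]
ft_force: [-0.8, -0.4, -1.1]
gripper_width: 94.1
grasp_force: 0.0
```

Call:
carry_out:
  series:
    - [9.4,0,0,0,0,0,7.0]
    - [9.4,0,0,0,0,0,7.0]
    - [9.4,0,0,0,0,0,7.0]
    - [9.4,0,0,0,0,0,7.0]
    - [9.4,0,0,0,0,0,7.0]
    - [9.4,0,0,0,0,0,7.0]
    - [9.4,-3.2,2.0,0,0,0,6.0]
    - [9.4,-3.2,2.0,0,0,0,0]
    - [9.4,-3.2,2.0,0,0,0,0]
    - [9.4,-3.2,2.0,0,0,0,0]

```text
clock: 8.48
position: [599.9, -207.6, 114.4]
orientation: [[-0.108, 0.994, 0.0], [0.994, 0.108, 0.0], [0.0, 0.0, -1.0]]
ft_force: [0.2, 0.1, 0.7]
gripper_width: 94.2
grasp_force: 0.0
```

Call:
carry_out:
  series:
    - [9.4,0,0,0,0,0,0]
    - [9.4,0,0,0,0,0,0]

```text
clock: 8.65
position: [599.5, -207.7, 113.9]
orientation: [[-0.106, 0.994, -0.0], [0.994, 0.106, 0.0], [0.0, -0.0, -1.0]]
ft_force: [-0.4, 0.7, 0.3]
gripper_width: 94.0
grasp_force: 0.0
```

```bash
python3 - <<'E'
from go import *
st(-2,-380,47)
f=manip.grab_frame('side');x0,y0=215,120
cv2.imwrite('pics/p2.png',cv2.resize(cv2.cvtColor(f['pixels'],cv2.COLOR_RGB2BGR)[y0:y0+150,x0:x0+190],None,fx=4,fy=4,interpolation=cv2.INTER_CUBIC))
E
```

```text
t 8.65 rack xy [  -5.19 -379.9 ] tip z 105.93343919228968 tooly angle in rack -0.15280913306911753 tilt 0.031207980010249717 F [-0.35  0.72] 0.2900244239371719 j [-0.51  0.31  1.67  0.    1.16 -0.62]
shift cm [-0.01  0.32  5.89]
```

View pics/p2.png

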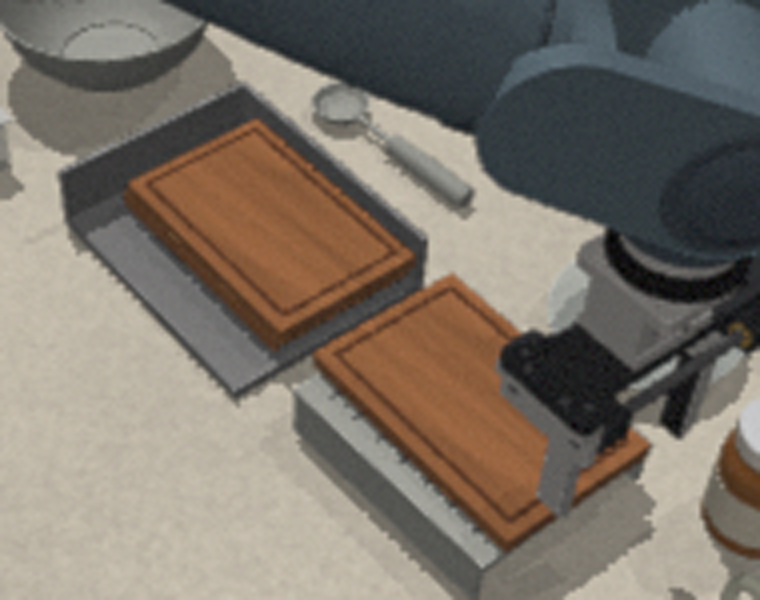

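The picture shows board_last parallel to the pile and in line with it, with the tool behind its -y end. I'll go down and slide it.

Call:
carry_out:
  series:
    - [9.4,0,0.3,3.0,0,0,0]
    - [9.4,0,0,2.9,0,0,0]
    - [9.4,0.8,0,0,0,0,0]
    - [9.4,0.8,0,0,0,0,0]
    - [9.4,0.8,0,0,0,0,0]
    - [9.4,0.8,0,0,0,0,0]
    - [9.4,0.8,0,0,0,0,0]
    - [9.4,0.8,0,0,0,0,0]
    - [9.4,0.8,0,0,0,0,0]
    - [9.4,0.8,0,0,0,0,0]

```text
clock: 9.53
position: [596.4, -142.0, 56.6]
orientation: [[-0.108, 0.994, 0.002], [0.994, 0.108, -0.001], [-0.001, 0.002, -1.0]]
ft_force: [0.5, -2.3, 2.1]
gripper_width: 94.0
grasp_force: 1.1
```

```bash
python3 go.py -2 -116 47
```

```text
t 9.53 rack xy [  -1.13 -314.22] tip z 48.592395476451635 tooly angle in rack -0.03085991273996773 tilt 0.12799748559204416 F [ 0.29 -2.3 ] 2.051698533961849 j [-0.42  0.34  1.75 -0.    1.05 -0.53]
shift cm [19.82 -0.1   0.13]
```

Call:
carry_out:
  series:
    - [9.4,0.8,0,0.1,0,0,0]
    - [9.4,0.8,0,0,0,0,0]
    - [9.4,0.8,0,0,0,0,0]
    - [9.4,0.8,0,0,0,0,0]
    - [9.4,0.8,0,0,0,0,0]
    - [9.4,0.8,0,0,0,0,0]
    - [9.4,0.8,0,0,0,0,0]
    - [9.4,0.8,0,0,0,0,0]

```text
clock: 10.2
position: [588.7, -77.9, 54.4]
orientation: [[-0.108, 0.994, -0.0], [0.994, 0.108, 0.0], [0.0, -0.0, -1.0]]
ft_force: [0.5, -2.0, 1.9]
gripper_width: 93.9
grasp_force: 1.0
```

```bash
python3 - <<'E'
from go import *
st(-2,-116,46)
a,b=[cv2.resize(cv2.cvtColor(manip.grab_frame(n)['pixels'],cv2.COLOR_RGB2BGR)[y0:y0+150,x0:x0+200],None,fx=3,fy=3,interpolation=cv2.INTER_CUBIC) for n,x0,y0 in (('side',205,120),('scene',190,170))]
cv2.imwrite('pics/p3.png',cv2.resize(np.hstack([a,b]),(800,300)))
E
```

```text
t 10.2 rack xy [  -1.9  -249.72] tip z 46.359073817853584 tooly angle in rack -0.03588173656484162 tilt 0.014665829250561794 F [ 0.24 -2.02] 1.940668965983494 j [-0.32  0.31  1.8   0.    1.04 -0.43]
shift cm [13.37 -0.02  0.04]
```

View pics/p3.png

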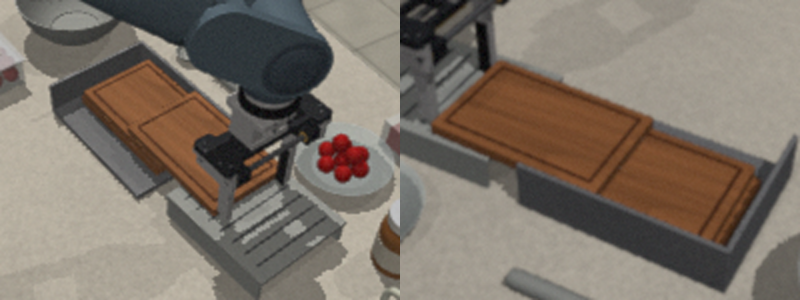

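Board_last now spans the step and the pile, and it runs clear inside the +x wall. I'll keep pushing.

Call:
carry_out:
  series:
    - [9.4,0.8,0,0,0,0,0]
    - [9.4,0.8,0,0,0,0,0]
    - [9.4,0.8,0,0,0,0,0]
    - [9.4,0.8,0,0,0,0,0]
    - [9.4,0.8,0,0,0,0,0]
    - [9.4,0.8,0,0,0,0,0]
    - [9.4,0.8,0,0,0,0,0]
    - [9.4,0.8,0,0,0,0,0]
    - [9.4,0.8,0,0,0,0,0]

```text
clock: 11.05
position: [581.0, -6.3, 54.5]
orientation: [[-0.108, 0.994, 0.0], [0.994, 0.108, -0.0], [-0.0, 0.0, -1.0]]
ft_force: [0.2, -1.4, -0.7]
gripper_width: 94.1
grasp_force: 0.4
```

```bash
python3 go.py -2 -116 46
```

```text
t 11.05 rack xy [  -1.76 -177.72] tip z 46.49119583425404 tooly angle in rack -0.033282850671327746 tilt 0.0018708927583488528 F [ 0.03 -1.39] -0.6827370427807029 j [-0.21  0.28  1.83 -0.    1.03 -0.31]
shift cm [ 6.17 -0.03  0.05]
```

Call:
carry_out:
  series:
    - [9.4,0.8,0,0,0,0,0]
    - [9.4,0.8,0,0,0,0,0]
    - [9.4,0.8,0,0,0,0,0]
    - [9.4,0.8,0,0,0,0,0]
    - [9.4,0.8,0,0,0,0,0]
    - [9.4,0.8,0,0,0,0,0]
    - [9.4,0.8,0,0,0,0,0]
    - [9.4,0.6,0,0,0,0,0]
    - [9.4,0,0,0,0,0,0]

```text
clock: 11.8
position: [574.1, 55.8, 54.4]
orientation: [[-0.109, 0.994, -0.0], [0.994, 0.109, 0.001], [0.001, -0.0, -1.0]]
ft_force: [-0.5, 0.0, 0.4]
gripper_width: 93.8
grasp_force: 0.0
```

```bash
python3 - <<'E'
from go import *
st(-2,-135,14)
a,b=[cv2.resize(cv2.cvtColor(manip.grab_frame(n)['pixels'],cv2.COLOR_RGB2BGR)[y0:y0+150,x0:x0+200],None,fx=3,fy=3,interpolation=cv2.INTER_CUBIC) for n,x0,y0 in (('side',205,120),('scene',210,190))]
cv2.imwrite('pics/p4.png',cv2.resize(np.hstack([a,b]),(800,300)))
E
```

```text
t 11.8 rack xy [  -1.85 -115.17] tip z 46.42254044484521 tooly angle in rack 0.022672136422311053 tilt 0.04087513471512257 F [-0.51  0.08] 0.43437487784478185 j [-0.1   0.27  1.84  0.    1.03 -0.21]
shift cm [-1.99 -0.02  3.24]
```

View pics/p4.png

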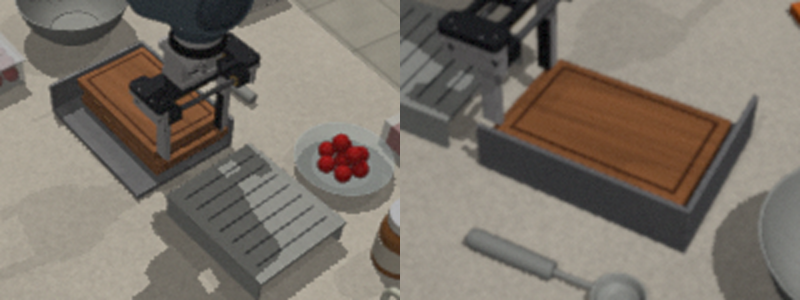

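Board_last lies on the pile and clear of the step. I'll back off, lower into the gap, and push all three to +y.

Call:
carry_out:
  series:
    - [9.4,-1.2,0,0,0,0,0]
    - [9.4,-1.2,0,0,0,0,0]
    - [9.4,0,0,0,0,0,0]
    - [9.4,0,0,1.6,0,0,0]
    - [9.4,0,0,1.6,0,0,0]
    - [9.4,0,0,0,0,0,0]

```text
clock: 12.4
position: [574.7, 30.0, 19.6]
orientation: [[-0.106, 0.994, -0.005], [0.994, 0.106, 0.001], [0.001, -0.005, -1.0]]
ft_force: [-0.7, 0.6, -0.3]
gripper_width: 93.7
grasp_force: 0.0
```

```bash
python3 go.py -2 -110 14
```

```text
t 12.4 rack xy [  -4.1  -140.91] tip z 11.584003162478187 tooly angle in rack -0.12636509806819016 tilt 0.31612965625952266 F [-0.59  0.64] -0.2917288032343074 j [-0.14  0.33  1.85  0.    0.97 -0.25]
shift cm [ 3.09  0.2  -0.24]
```

Call:
carry_out:
  series:
    - [9.4,0,0.2,-0.2,0,0,0]
    - [9.4,0.6,0,0,0,0,0]
    - [9.4,0.6,0,0,0,0,0]
    - [9.4,0.6,0,0,0,0,0]
    - [9.4,0.6,0,0,0,0,0]
    - [9.4,0.5,0,0,0,0,0]
    - [9.4,0.2,0,0,0,0,0]
    - [9.4,0,0,0,0,0,0]

```text
clock: 13.07
position: [576.7, 61.7, 25.8]
orientation: [[-0.109, 0.994, 0.003], [0.994, 0.109, -0.002], [-0.002, 0.003, -1.0]]
ft_force: [0.3, -3.7, 3.5]
gripper_width: 94.1
grasp_force: 2.1
```

```bash
python3 go.py -2 -108 14
```

```text
t 13.07 rack xy [   1.42 -109.59] tip z 17.767915537185115 tooly angle in rack 0.035005676284774634 tilt 0.18451660884094687 F [-0.12 -3.67] 3.5341511540437542 j [-0.09  0.33  1.84 -0.    0.97 -0.2 ]
shift cm [ 0.16 -0.34  0.38]
```

Call:
carry_out:
  series:
    - [9.4,0.2,0,0.2,0,0,0]
    - [9.4,0.2,0,0,0,0,0]
    - [9.4,0.2,0,0,0,0,0]
    - [9.4,0,0,0,0,0,0]

```text
clock: 13.4
position: [577.3, 62.3, 24.5]
orientation: [[-0.11, 0.994, 0.005], [0.994, 0.11, -0.011], [-0.011, 0.003, -1.0]]
ft_force: [-0.1, -26.6, 4.5]
gripper_width: 93.9
grasp_force: 12.5
```

```bash
python3 go.py -2 -108 14
```

```text
t 13.4 rack xy [   2.06 -109.13] tip z 16.46676263456026 tooly angle in rack 0.0688831093226791 tilt 0.6681565374327469 F [ -2.96 -26.44] 4.459971339692401 j [-0.08  0.33  1.84 -0.01  0.97 -0.19]
shift cm [ 0.12 -0.41  0.24]
```

All boards are at the +y wall (26 N, tool y≈-109). Last comes a +x push on the whole pile.

Call:
carry_out:
  series:
    - [9.4,-1.0,0,0,0,0,0]
    - [9.4,-1.2,0,0,0,0,0]
    - [9.4,0,0,-3.3,0,0,0]
    - [9.4,0,0,-3.3,0,0,0]
    - [9.4,0,0,-1.0,0,0,-6.9]
    - [9.4,0,0,0,0,0,-6.9]
    - [9.4,0,0,0,0,0,-6.9]
    - [9.4,0,0,0,0,0,-6.9]
    - [9.4,0,0,0,0,0,-6.9]
    - [9.4,0,0,0,0,0,-6.9]

```text
clock: 14.23
position: [576.9, 46.4, 98.2]
orientation: [[-0.743, 0.67, -0.001], [0.67, 0.743, 0.001], [0.001, 0.0, -1.0]]
ft_force: [-0.2, -0.2, 0.3]
gripper_width: 94.2
grasp_force: 0.0
```

Call:
carry_out:
  series:
    - [9.4,0,0,0,0,0,-6.9]
    - [9.4,0,0,0,0,0,-6.9]
    - [9.4,0,0,0,0,0,-6.9]
    - [9.4,0,0,0,0,0,-6.9]
    - [9.4,0,0,0,0,0,-6.9]
    - [9.4,0,0,0,0,0,-6.9]
    - [9.4,2.7,2.7,0,0,0,-7.1]
    - [9.4,2.7,2.7,0,0,0,0]
    - [9.4,2.7,2.7,0,0,0,0]
    - [9.4,2.7,2.7,0,0,0,0]

```text
clock: 15.07
position: [459.8, 146.3, 98.1]
orientation: [[-0.994, -0.106, -0.001], [-0.106, 0.994, 0.001], [0.001, 0.001, -1.0]]
ft_force: [0.6, 0.2, -0.6]
gripper_width: 93.9
grasp_force: 0.0
```

Call:
carry_out:
  series:
    - [9.4,0.8,0.8,0,0,0,0]
    - [9.4,0,0,0,0,0,0]
    - [9.4,0,0,0,0,0,0]

```text
clock: 15.32
position: [453.3, 152.5, 98.8]
orientation: [[-0.994, -0.107, 0.001], [-0.107, 0.994, 0.0], [-0.001, 0.0, -1.0]]
ft_force: [1.3, 0.2, -0.2]
gripper_width: 94.2
grasp_force: 0.0
```

```bash
python3 go.py -110 -5 14
```

```text
t 15.32 rack xy [-111.42   -5.99] tip z 90.78236880632268 tooly angle in rack 89.92914258141371 tilt 0.06556261937837761 F [1.34 0.02] -0.20401623064803853 j [ 0.09 -0.02  2.07  0.    1.09 -1.59]
shift cm [-0.13  0.1   7.68]
```

Call:
carry_out:
  series:
    - [9.4,0,0,3.8,0,0,0]
    - [9.4,0,0,3.8,0,0,0]
    - [9.4,0,0,0,0,0,0]
    - [9.4,-0.6,0,0,0,0,0]
    - [9.4,-0.6,0,0,0,0,0]
    - [9.4,-0.6,0,0,0,0,0]
    - [9.4,-0.6,0,0,0,0,0]
    - [9.4,-0.6,0,0,0,0,0]
    - [9.4,-0.6,0,0,0,0,0]
    - [9.4,-0.2,0,0,0,0,0]

```text
clock: 16.15
position: [490.2, 156.2, 22.6]
orientation: [[-0.994, -0.107, -0.003], [-0.107, 0.994, -0.001], [0.003, -0.0, -1.0]]
ft_force: [-9.0, -1.6, 4.5]
gripper_width: 93.9
grasp_force: 4.1
```

Call:
carry_out:
  series:
    - [9.4,-0.2,0,0,0,0,0]
    - [9.4,-0.1,0,0,0,0,0]
    - [9.4,0,0,0,0,0,0]

```text
clock: 16.4
position: [490.1, 156.3, 21.7]
orientation: [[-0.994, -0.108, -0.009], [-0.108, 0.994, -0.001], [0.009, -0.0, -1.0]]
ft_force: [-12.3, -3.1, 9.4]
gripper_width: 94.2
grasp_force: 5.9
```

```bash
python3 go.py -74 -5 14
```

```text
t 16.4 rack xy [-74.4   -6.12] tip z 13.724576704124157 tooly angle in rack 89.95699831082219 tilt 0.539151077385409 F [-12.56  -1.75] 9.40087281514422 j [ 0.09  0.21  2.   -0.    0.95 -1.59]
shift cm [-0.04  0.11 -0.03]
```

The tool stopped at the same x as before, so the pile is against the wall. I'll retreat and check.

Call:
carry_out:
  series:
    - [9.4,1.0,0,0,0,0,0]
    - [9.4,1.5,0,0,0,0,0]
    - [9.4,0,0,-4.0,0,0,0]
    - [9.4,0,0,-4.0,0,0,0]
    - [9.4,0,0,-4.0,0,0,0]
    - [9.4,2.0,3.0,-1.0,0,0,0]
    - [9.4,0,4.0,0,0,0,0]
    - [9.4,0,4.0,0,0,0,0]
    - [9.4,0,4.0,0,0,0,0]
    - [9.4,0,4.0,0,0,0,0]

```text
clock: 17.23
position: [428.2, 342.7, 153.0]
orientation: [[-0.994, -0.106, 0.002], [-0.106, 0.994, 0.001], [-0.002, 0.001, -1.0]]
ft_force: [0.8, -0.4, 0.5]
gripper_width: 93.8
grasp_force: 0.0
```

Call:
carry_out:
  series:
    - [9.4,0,4.0,0,0,0,0]
    - [9.4,0,4.0,0,0,0,0]
    - [9.4,0,4.0,0,0,0,0]
    - [9.4,0,0,0,0,0,0]

```text
clock: 17.57
position: [414.5, 465.4, 152.5]
orientation: [[-0.994, -0.111, 0.001], [-0.111, 0.994, 0.003], [-0.001, 0.003, -1.0]]
ft_force: [-0.6, 0.2, -0.4]
gripper_width: 93.5
grasp_force: 0.0
```

```bash
python3 - <<'E'
from go import *
st()
ims=[]
for n,x0,y0 in (('side',215,130),('scene',245,190)):
    f=manip.grab_frame(n);im=cv2.resize(cv2.cvtColor(f['pixels'],cv2.COLOR_RGB2BGR)[y0:y0+130,x0:x0+150],None,fx=8/3,fy=8/3,interpolation=cv2.INTER_CUBIC)
    P=(proj(f,box(rk,board(40)[0]))[[1,3,7,5]]-[x0,y0]+.5)*8/3
    cv2.polylines(im,[np.round(P).astype(np.int32)],True,(0,255,0),1);ims.append(im)
    m=[d for d in manip.masks_of('board_last',n)]
    for d in m[:2]:
        if n=='side': 
            b,c=fit([f],[d['pixels'].astype(np.uint8)],board(40),rk);print(n,d['conf'],d['rect'],b-rk,np.degrees(b[2]-rk[2]),c)
cv2.imwrite('pics/p5.png',np.hstack(ims))
E
```

```text
t 17.57 rack xy [-116.02  309.37] tip z 144.54649378890477 tooly angle in rack 90.15308665206682 tilt 0.17726244664525187 F [-0.55  0.23] -0.3615192201685105 j [ 0.66  0.24  1.68  0.    1.22 -1.02]
side 0.72 [239.2, 141.9, 314.5, 196.2] [0.09 3.34 0.  ] 0.2813533347279916 61.575382232666016
```

View pics/p5.png

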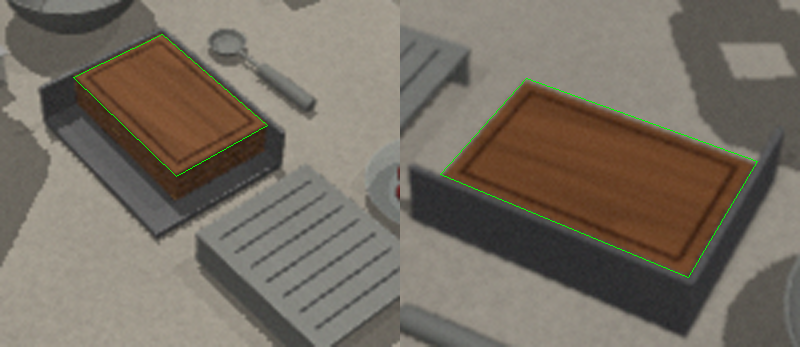

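The top board matches the home outline in both views. The pile's sides are flush, and it sits snug against both walls. I'm handing in.

```bash
python3 -c "
from station import manip
print(manip.sign_off())"
```

```text
the job is handed in; nothing more can be done
None
```

The job is handed in at about 18 s of the 64 s: the third board was slid, never gripped, onto the pile, and both final camera views show the three boards flush and snug against both rack walls; I did not re-measure the bystanders, but nothing was pushed near them.

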